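# Light up and tip the sorting bin for inspection

## Task

Get the bin ready for the ball check: first turn the knob of the light's dial box until its pointer points at the small brass block on the dial's rim, and only then pull the spring-return handle of the tilting bin out until its pointer stands over the middle of the brass rider on the ruler, so that both balls roll down to the bin's low front lip. The handle springs back if let go, so keep it gripped at the mark and finish while holding it there; leave the dial set and everything else on the counter where it is.

Things in the scene. Friction and masses are not known exactly. Their poses are not given: they have to be found in the camera images.
- dial: Fixed grey dial box that sets the light strip's level, 96 x 96 mm, 36 mm high, with a round aluminium scale plate (radius 46 mm) on top whose surface is 40 mm above the box's underside. Origin: centre of the underside, on the counter, on the knob's axis; z up. It may stand in either of two places, swapped with the plug rack.
- knob (a joint): Angle of the black knob, rad, growing as it turns clockwise seen from above (range 0 to 4.6; it stays where it is left; about 0.04 N m of friction). At value q its pointer lies at the angle -q (about z) from the dial box's x axis. To reach the mark it always has to turn clockwise, by 0.7 to 1.8 rad.
- knob_grip (a point): Point on the knob's vertical axis at the height to grip, 65 mm above the counter. The grip is an upright black bar 44 mm long (along the pointer line), 14 mm thick, from 46 to 80 mm above the counter, centred on the axis; below it is a disc of radius 25 mm (40 to 46 mm above the counter), so fingertips must stay above 48 mm. The point's x axis runs along the bar towards the pointer, z up.
- knob_pointer (a point): Tip of the black pointer tongue (5 mm wide) that juts out of the knob's disc over the scale (a thin white line on the grip bar's top runs from the axis to the same side), 34 mm from the knob's axis, 46.5 mm above the counter.
- dial_mark: The small brass block on the dial's rim that marks the setting: 10 mm radially, 8 mm wide, 6 mm high, standing on the scale plate (up to 46 mm above the counter). Origin: on the knob's axis at the scale plate's surface; its x axis points from the knob's axis to the block, whose centre is 43 mm out along x. The knob's pointer is set when it points along this x axis.
- station: The fixed tipping station: base plate 240 x 220 x 8 mm, a grey slide housing 160 mm wide and 30 mm deep (its front face at x = 0, its top 125 mm high), behind it the tin bin between two upright cheeks, and behind that a light strip 200 mm high. Origin: on the counter under the middle of the housing's front face; its x axis points from the front face to the bin, away from the handle; y left, z up. The handle is pulled out along its -x.
- pull_handle (a joint): How far the handle is pulled out, m: 0 at rest (where the spring keeps it), up to 0.09. The spring pulls back with 3 N at rest plus 1 N per 10 mm. The linked tin bin tips towards the handle by 7 rad per metre of pull. It needs 42 to 72 mm of pull to reach the rider.
- handle_grip (a point): Middle of the handle's wooden crossbar: horizontal round bar 16 mm thick, 116 mm long along the station's y, 110 mm above the counter, 70 mm in front of the housing at rest. It joins two steel rods (10 mm thick, 50 mm either side of the middle) that run back into the housing, so that from above a finger fits behind the bar, between the rods; below it is free down to the counter. Axes as the station's.
- handle_pointer (a point): Point on the steel pointer (4 mm wide) at the handle's right end, 85 mm to the right (station -y) of the crossbar's middle, level with it; it moves with the handle above the ruler.
- ruler_rider: Brass rider clamped on the aluminium ruler that runs beside the handle: 12 mm wide along the ruler, with an upright plate on its outer side up to 114 mm above the counter. Origin: middle of its underside on the ruler's top, 90 mm above the counter; axes as the station's. The handle is at the mark when its pointer has the same place along x.
- tin_bin: Tilting tin bin, 140 x 180 mm, walls 66 mm high, front lip 42 mm, pivoting on side pins. Origin: on the pin axis, 36 mm above the bin's outer underside, in the middle; its x axis points along the bin's floor from the front lip (x = -70 mm) to the back wall (x = 70 mm). At rest the floor falls 0.10 rad to the back.
- tama_a_center (a point): Centre of a green tama ball, 60 mm across, in the tin bin, lying against the back wall at the start.
- tama_b_center (a point): Centre of the other green tama ball, 60 mm across, in the tin bin, lying against the back wall at the start.
- plug_rack: Fixed beech block 100 x 100 x 30 mm with four dowel plugs 16 mm thick standing 30 mm out of it. Not needed. Origin: centre of the underside.
- sarado: Loose oak sarado cup, 48 mm across the mouth, 45 mm high. Leave alone. Origin: centre of the underside.
- plug: Loose beech turning plug standing upright, 28 mm across, 60 mm high. Leave alone. Origin: centre of the underside.
- scraper: Loose steel cabinet scraper lying flat, 125 x 60 x 3 mm. Leave alone. Origin: centre of the underside.
- cork_block: Loose cork sanding block, 100 x 60 x 35 mm. Leave alone. Origin: centre of the underside.
- glue: Loose glue bottle standing upright, 52 mm across, 140 mm high. Leave alone. Origin: centre of the underside.
- ken_blank: Loose turned beech ken blank standing upright, 28 mm across, 100 mm high. Leave alone. Origin: centre of the underside.
Mind the look-alikes: they are no part of the job. There is more than one size of the dial; the one meant has the size given above. What is shaped like the part that bears tama_b_center but black is not meant.

How it is judged:
On the way, in this order (a step that is already met when the one before it is completed fails the run):
1. the knob's pointer points at the dial's brass block while the handle is still home (y of knob_pointer in the frame of dial_mark between -0.0045 and 0.0045 m and x of knob_pointer in the frame of dial_mark above 0.02 m and value of joint pull_handle below 0.01 m), for 0.2 s.
2. the gripped handle is pulled out to the rider and the dial is still set (y of knob_pointer in the frame of dial_mark between -0.0045 and 0.0045 m and x of knob_pointer in the frame of dial_mark above 0.02 m and x of handle_pointer in the frame of ruler_rider between -0.006 and 0.006 m and contact force between the fingers and pull_handle above 3 N), for 0.2 s.
At the end, for the whole second after the job is handed in: For the last second the fingers hold the handle (over 3 N) still, its pointer within 6 mm of the rider's middle; the knob's pointer tip is within 4.5 mm sideways of the mark block's middle line; both balls are in the bin at its front lip (centres over 25 mm in front of the pin) (all of step 2 and x of tama_a_center in the frame of tin_bin between -0.06 and -0.025 m and z of tama_a_center in the frame of tin_bin between -0.03 and 0.02 m and x of tama_b_center in the frame of tin_bin between -0.06 and -0.025 m and z of tama_b_center in the frame of tin_bin between -0.03 and 0.02 m and velocity of joint pull_handle between -0.01 and 0.01 m/s); the arm keeps its last pose, push and grip.
It fails at once if a loose thing on the counter (cup, plug, scraper, cork block, bottle, ken blank) is moved more than 25 mm (distance of any of sarado, plug, scraper, cork_block, glue, ken_blank from where it was at the start of the episode above 0.025 m).
It also fails if it takes over 64 s, if anything falls off the work surface, if the arm or the gripper's body presses on something with over 40 N, if the wrist force passes 120 N, or if a joint passes its speed limit or range.

## Robot

A 6-joint arm with a two-finger parallel gripper is mounted at the origin on the work surface. World frame = base frame: x ahead of the robot, y to its left, z up, the work surface at z = 0. Lengths are in m, angles in rad, forces in N, time in s.
With the tool pointing down it reaches from about 0.4 to 0.925 m from the base axis. Payload 3.4 kg.
Tool frame: the origin (TCP) lies at the very end of the fingers, on their centre line; the grasp point (between the pads) lies 19 mm behind it (bot.pinch_z is the distance from the TCP to the grasp point, in m); z points along the fingers, x is the direction in which the jaws open and shut, and the axes are right-handed (so a half turn about z gives the same grasp; the last joint's range is limited). The gripper opens to 85 mm and grips with 20 to 120 N. Pads are 22 mm wide; open, the fingers measure 114 mm over their backs; the gripper's body (76 mm by 85 mm) begins 54 mm behind the grasp point. The pads swing forward as they close: fully open they stand 13 mm farther back than shut.
Start: joints at [-1.395, 0.307, 1.506, -0, 1.328, -0.073], TCP at [0.142, -0.557, 0.231] pointing down, gripper open.
Joint ranges: [-3.12, 3.12], [-1.05, 2.28], [0.14, 2.33], [-1.42, 4.57], [0.1, 2.73], [-2.68, 2.68]. Speed limits (rad/s): [2.57, 2.57, 3.14, 3.14, 3.14, 3.14].

## Interface

Orientations are given as a 3x3 rotation matrix whose columns are the frame's x, y, z axes.
In Python, from cell import bot gives the robot as it stands. The module is installed in compiled form; this text tells all that it offers.
- The arm moves only by the tool drive_tool, never from a script. Its argument "motion" is a list of rows, each an object with "xyz": the shift along the tool's x, y, z in m, a list of three; "turn": the turn, a rotation vector about the tool's x, y, z in degrees, a list of three; "hand": the gripper command: -1 is fully open, 1 is shut, values between are in proportion. A call has 1 to 20 rows; each row shifts and turns the pose as measured when the row begins, along the tool's axes as they then stand; what a row does not reach is not made up. A row lasts 1/8 s, in which the tool goes at most 62.5 mm and 10.7 degrees, less where a joint would pass 70% of its speed; a pose out of reach is approached as far as the arm can. A call is refused whole if a number of a shift passes 0.0625 or a number of a turn 10.7, either way. A call with a gripper value outside its range is refused whole. The fingers move at their own pace and stop on an object; the grip force is fixed at half the most. Time passes only in rows, so rows that do not move let the fingers close. It gives the time, the measured TCP pose, the force and the opening at its end, in the units of the state.
- bot.state(): the state, without advancing time (a new reading comes with each control period).
- bot.read_camera(name): name is "side" or "top" or "wrist"; returns a dict with "image" (420x560x3 uint8, red, green, blue), "fovy" (degrees; the focal length in pixels is half the picture's height over the tangent of half this angle, whatever the lens; pixels are square), "cx", "cy" (the principal point, pixels), "k1" (the pictures are not rectified: a ray, as slopes to the right and down, at radius r is drawn at 1 + k1 r^2 times it, then the intrinsics apply), "world_from_camera" (4x4, takes a point from camera to world coordinates); the wrist camera has in their place "tool_from_camera" (4x4, takes a point from camera to tool coordinates, whose origin is the TCP and whose axes are the tool frame's). Camera axes: x right, y up, looking along -z (the intrinsics and any distortion apply to the point x, -y, -z); pixel columns grow to the right and rows downward; lengths in m; the calibration is good to about 2 mm. A picture is of the moment at which its call begins: read the wrist's pose just before it. There is no depth.
- bot.finish_job(): hands the job in, once; it reports no verdict.
The state is a dict: "time_s": time; "qpos": joint angles; "qvel": joint speeds; "effort": joint torques, N m; "eef_pos": TCP position; "ee_rot": TCP orientation; "ft_force": force on the tool from outside, world axes, zero at the start; "torque": the same for the moment, N m; "opening": opening from 0.0 (shut) to 1.0 (fully open).
Only numpy, scipy, OpenCV 4.12 (cv2) and the standard library are available. Lean on these libraries where they do the work, as an engineer would, in place of code of your own. Each camera call takes 0.05 s, during which the arm holds its last target.

## Working session

There is one attempt and no reset: what is moved stays moved. The work goes in short steps, Python scripts to look and compute and a tool call to move; the robot and the scene stay as the last step left them, time stands still between calls to the robot, and variables do not carry over. Pictures are saved under pics/ and viewed, and the job is handed in when it is done.

Besides the shell and the picture viewer there is one more tool, called as a command line: name --argument value ..., lists and objects as JSON in quotes. drive_tool: Moves the arm, as the interface text tells. Its arguments: {"type":"object","properties":{"motion":{"type":"array"}},"required":["motion"]}

```bash
mkdir -p pics; cat > h.py <<'E'
from cell import bot
import numpy as np, cv2
def snap(name,fn):
    s=bot.state(); c=bot.read_camera(name)
    cv2.imwrite('pics/%s.png'%fn,c['image'][:,:,::-1])
    d={k:v for k,v in c.items()}
    d['eef']=s['eef_pos'];d['R']=s['ee_rot']
    np.save('pics/%s.npy'%fn,d,allow_pickle=True)
    return d
def load(fn): return np.load('pics/%s.npy'%fn,allow_pickle=True).item()
def wfc(d):
    if 'world_from_camera' in d: return np.array(d['world_from_camera'])
    T=np.eye(4);T[:3,:3]=np.array(d['R']);T[:3,3]=d['eef'];return T@np.array(d['tool_from_camera'])
def K(d):
    f=210/np.tan(np.radians(d['fovy'])/2);return f
def pix2w(d,u,v,z):
    f=K(d);xd,yd=(u-d['cx'])/f,(v-d['cy'])/f
    x,y=xd,yd
    for _ in range(30):
        k=1+d['k1']*(x*x+y*y);x,y=xd/k,yd/k
    T=wfc(d);r=T[:3,:3]@np.array([x,-y,-1]);o=T[:3,3]
    return o+r*(z-o[2])/r[2]
def w2pix(d,p):
    T=np.linalg.inv(wfc(d));q=T[:3,:3]@np.array(p)+T[:3,3]
    x,y=q[0]/-q[2],-q[1]/-q[2];k=1+d['k1']*(x*x+y*y)
    f=K(d);return np.array([d['cx']+f*k*x,d['cy']+f*k*y])
def crop(fn,u0,u1,v0,v1,s,out):
    im=cv2.imread('pics/%s.png'%fn)[v0:v1,u0:u1]
    cv2.imwrite('pics/%s.png'%out,cv2.resize(im,None,fx=s,fy=s,interpolation=cv2.INTER_CUBIC))
E
python3 - <<'E'
from h import *
for n in ['side','top','wrist']:
    d=snap(n,n+'0');print(n,d['fovy'],d['cx'],d['cy'],d['k1'],wfc(d).round(3).tolist())
print(bot.state(),bot.pinch_z)
E
```

```text
side 42.15507367099071 295.4538267535055 217.7149087986012 -0.12982188925435423 [[-0.92, 0.222, -0.323, 0.086], [-0.392, -0.49, 0.779, 1.134], [0.015, 0.843, 0.538, 0.878], [0.0, 0.0, 0.0, 1.0]]
top 49.345671419741805 286.6326094134615 214.47852844614243 -0.11084141191343574 [[-0.019, 0.996, -0.086, 0.441], [-1.0, -0.019, -0.006, -0.02], [-0.007, 0.086, 0.996, 1.379], [0.0, 0.0, 0.0, 1.0]]
wrist 68.94369087653972 282.8434289803999 207.79197206094486 -0.05220603198893356 [[0.248, 0.931, 0.267, 0.209], [-0.969, 0.239, 0.065, -0.54], [-0.003, -0.275, 0.961, 0.372], [0.0, 0.0, 0.0, 1.0]]
{'time_s': 0.15, 'qpos': array([-1.39444427e+00,  3.07433397e-01,  1.50738102e+00,  2.87625446e-05,
        1.32840259e+00, -7.35002136e-02]), 'qvel': array([ 0.00184046, -0.00201814, -0.00234392, -0.00038574,  0.00083697,
        0.00123762]), 'effort': array([ 8.51505702e-04, -4.57975101e+01, -2.52219594e+01, -1.21389426e-04,
        8.54834681e-03, -2.97958309e-05]), 'eef_pos': array([ 0.14206697, -0.55662062,  0.23057128]), 'ee_rot': array([[ 2.47253899e-01, -9.68950692e-01, -2.57486716e-04],
       [-9.68949375e-01, -2.47253989e-01,  1.60405753e-03],
       [-1.61791727e-03, -1.47117885e-04, -9.99998680e-01]]), 'ft_force': array([ 0.79940692, -1.03962752, -0.31603126]), 'torque': array([-0.00391387,  0.00169837, -0.03385949]), 'opening': 1.0013023988282663} 0.0187
```

View pics/top0.png

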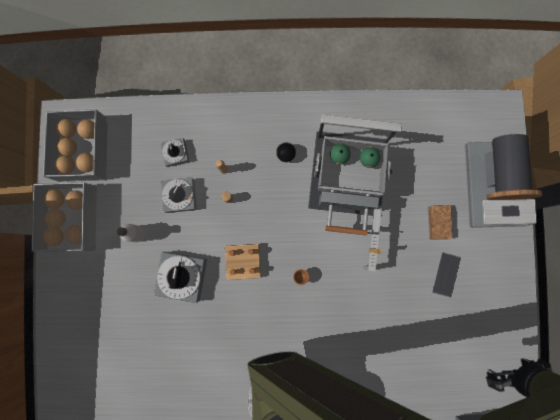

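View pics/side0.png

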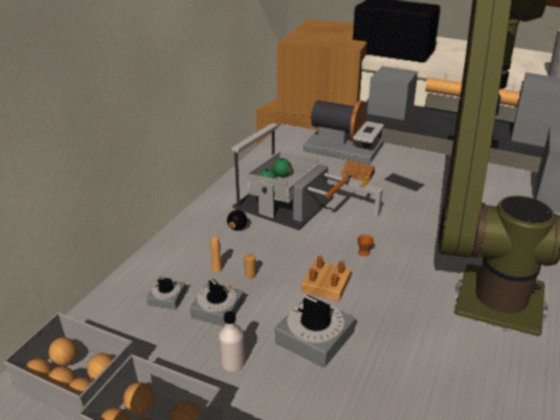

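View pics/wrist0.png

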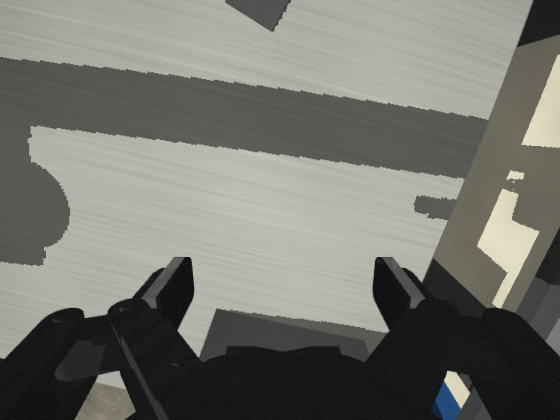

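The top view shows three dials, at about (175,152), (178,194) and (180,277). The station is at about (350,170), with its handle bar at (347,230). I'll measure the dial sizes and poses next.

```bash
python3 - <<'E'
from h import *
crop('top0',150,270,130,310,4,'c1') 
crop('top0',140,220,135,215,7,'c2')
crop('top0',300,420,100,280,4,'c3')
crop('top0',145,215,245,310,8,'c4')
E
```

```text
(no output)
```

View pics/c2.png

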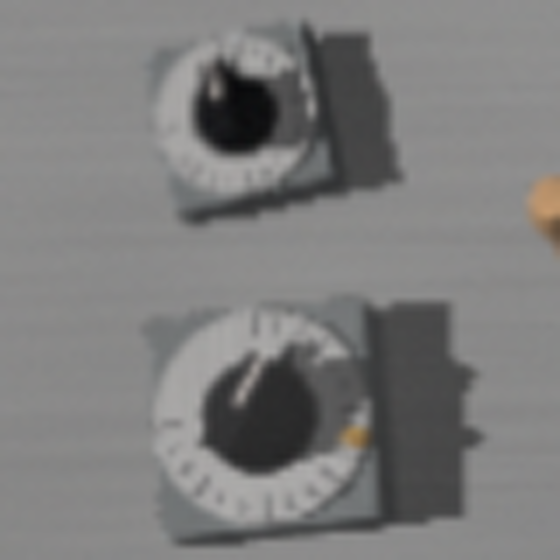

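View pics/c3.png

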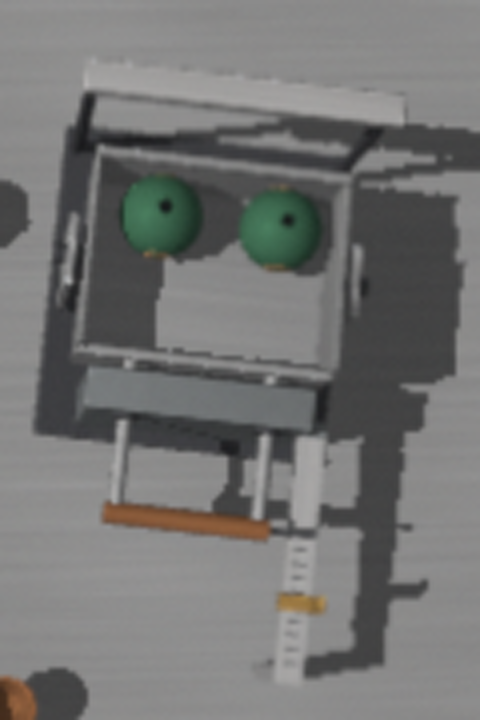

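View pics/c4.png

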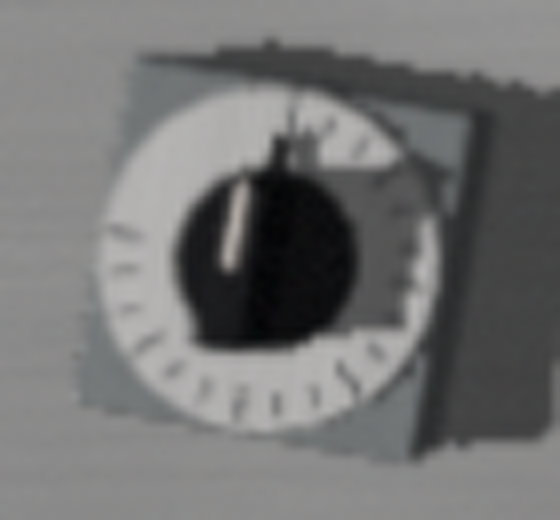

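```bash
python3 - <<'E'
from h import *
d=load('top0')
P=lambda n,u,v,z:print(n,pix2w(d,u,v,z).round(4))
f=lambda x,y:(140+x/7,135+y/7)
P('platec',*f(263,416),.04);P('plL',*f(153,415),.04);P('plR',*f(373,415),.04);P('plT',*f(262,307),.04);P('plB',*f(262,525),.04)
P('brass',*f(356,437),.046)
P('line0',*f(240,402),.08);P('line1',*f(264,357),.08)
g=lambda x,y:(300+x/4,100+y/4)
P('barL',*g(104,514),.11);P('barR',*g(268,531),.11);P('rider',*g(302,604),.1);P('ruler0',*g(311,440),.09);P('ruler1',*g(288,682),.09);P('ptr',*g(300,531),.11)
P('housL',*g(78,415),.125);P('housR',*g(315,428),.125)
for n,u,v,z in [('plugc',227,197,.06),('ken',220,163,.1),('glue',122,232,.14),('sarado',301,275,.04),('rackc',243,261,.03),('bigdial',179,277,.05)]:P(n,u,v,z)
E
```

```text
platec [0.6228 0.3112 0.04  ]
plL [0.6243 0.3589 0.04  ]
plR [0.6222 0.2639 0.04  ]
plT [0.6697 0.3119 0.04  ]
plB [0.5763 0.3115 0.04  ]
brass [0.6122 0.2699 0.046 ]
line0 [0.6235 0.311  0.08  ]
line1 [0.642  0.3011 0.08  ]
barL [ 0.5094 -0.1213  0.11  ]
barR [ 0.4952 -0.2353  0.11  ]
rider [ 0.444  -0.2593  0.1   ]
ruler0 [ 0.5601 -0.2715  0.09  ]
ruler1 [ 0.3895 -0.2495  0.09  ]
ptr [ 0.4947 -0.2577  0.11  ]
housL [ 0.5773 -0.1039  0.125 ]
housR [ 0.5651 -0.2678  0.125 ]
plugc [0.6094 0.1605 0.06  ]
ken [0.7024 0.1746 0.1   ]
glue [0.5083 0.4425 0.14  ]
sarado [ 0.3789 -0.0507  0.04  ]
rackc [0.4225 0.119  0.03  ]
bigdial [0.3791 0.3047 0.05  ]
```

```bash
cat > plan.py <<'E'
from h import *
import json
def plan(wps,hand,p=None,th=None,tr=.055):
    """wps: list of (xyz,theta deg). tool kept vertical-down; corrects the tilt in row 0"""
    s=bot.state();R=np.array(s['ee_rot'])
    p=np.array(s['eef_pos']) if p is None else p
    th=np.degrees(np.arctan2(R[1,0],R[0,0])) if th is None else th
    rows=[]
    for q,t in wps:
        q=np.array(q)
        n=max(1,int(np.ceil(max(np.linalg.norm(q-p)/tr,abs(t-th)/10)-.05)))
        dp=(q-p)/n;dt=(t-th)/n
        for i in range(n):
            c,s_=np.cos(np.radians(th)),np.sin(np.radians(th))
            Rm=np.array([[c,s_,0],[s_,-c,0],[0,0,-1]])
            l=(Rm.T@((q-p)/(n-i))).round(3)
            a=round((t-th)/(n-i),1)
            rows.append({"xyz":l.tolist(),"turn":[0,0,-a],"hand":hand})
            p=p+Rm@l;th+=a
    print(len(rows));print(json.dumps(rows));print(p,th)
E
python3 - <<'E'
from plan import *
plan([((.42,-.32,.30),-37),((.60,.0,.30),10),((.623,.311,.22),62)],-1)
E
```

```text
20
[{"xyz": [-0.023, -0.047, -0.01], "turn": [0, 0, -5.5], "hand": -1}, {"xyz": [-0.018, -0.049, -0.01], "turn": [0, 0, -5.5], "hand": -1}, {"xyz": [-0.014, -0.05, -0.01], "turn": [0, 0, -5.5], "hand": -1}, {"xyz": [-0.009, -0.051, -0.01], "turn": [0, 0, -5.5], "hand": -1}, {"xyz": [-0.004, -0.052, -0.01], "turn": [0, 0, -5.6], "hand": -1}, {"xyz": [0.002, -0.052, -0.01], "turn": [0, 0, -5.5], "hand": -1}, {"xyz": [0.007, -0.052, -0.009], "turn": [0, 0, -5.6], "hand": -1}, {"xyz": [-0.007, -0.052, -0.0], "turn": [0, 0, -6.7], "hand": -1}, {"xyz": [-0.001, -0.052, -0.0], "turn": [0, 0, -6.7], "hand": -1}, {"xyz": [0.005, -0.052, -0.0], "turn": [0, 0, -6.7], "hand": -1}, {"xyz": [0.011, -0.051, -0.0], "turn": [0, 0, -6.7], "hand": -1}, {"xyz": [0.017, -0.05, -0.0], "turn": [0, 0, -6.7], "hand": -1}, {"xyz": [0.023, -0.047, -0.0], "turn": [0, 0, -6.7], "hand": -1}, {"xyz": [0.029, -0.045, -0.0], "turn": [0, 0, -6.8], "hand": -1}, {"xyz": [0.013, -0.05, 0.013], "turn": [0, 0, -8.7], "hand": -1}, {"xyz": [0.02, -0.048, 0.013], "turn": [0, 0, -8.7], "hand": -1}, {"xyz": [0.027, -0.044, 0.013], "turn": [0, 0, -8.6], "hand": -1}, {"xyz": [0.034, -0.04, 0.014], "turn": [0, 0, -8.7], "hand": -1}, {"xyz": [0.039, -0.034, 0.013], "turn": [0, 0, -8.6], "hand": -1}, {"xyz": [0.044, -0.028, 0.014], "turn": [0, 0, -8.7], "hand": -1}]
[0.62278236 0.31106218 0.21957128] 62.01509050146538
```

drive_tool --motion '[{"xyz":[-0.023,-0.047,-0.01],"turn":[0,0,-5.5],"hand":-1},{"xyz":[-0.018,-0.049,-0.01],"turn":[0,0,-5.5],"hand":-1},{"xyz":[-0.014,-0.05,-0.01],"turn":[0,0,-5.5],"hand":-1},{"xyz":[-0.009,-0.051,-0.01],"turn":[0,0,-5.5],"hand":-1},{"xyz":[-0.004,-0.052,-0.01],"turn":[0,0,-5.6],"hand":-1},{"xyz":[0.002,-0.052,-0.01],"turn":[0,0,-5.5],"hand":-1},{"xyz":[0.007,-0.052,-0.009],"turn":[0,0,-5.6],"hand":-1},{"xyz":[-0.007,-0.052,0],"turn":[0,0,-6.7],"hand":-1},{"xyz":[-0.001,-0.052,0],"turn":[0,0,-6.7],"hand":-1},{"xyz":[0.005,-0.052,0],"turn":[0,0,-6.7],"hand":-1},{"xyz":[0.011,-0.051,0],"turn":[0,0,-6.7],"hand":-1},{"xyz":[0.017,-0.05,0],"turn":[0,0,-6.7],"hand":-1},{"xyz":[0.023,-0.047,0],"turn":[0,0,-6.7],"hand":-1},{"xyz":[0.029,-0.045,0],"turn":[0,0,-6.8],"hand":-1}]'

```text
time_s: 1.9
eef_pos: [0.6001, 0.0216, 0.2988]
ee_rot: [[0.977, 0.214, -0.002], [0.214, -0.977, 0.004], [-0.002, -0.004, -1.0]]
ft_force: [1.6, -0.9, -0.3]
opening: 1.002
```

```bash
python3 - <<'E'
from plan import *
plan([((.623,.311,.22),62)],-1)
print(bot.state()['ee_rot'],bot.state()['time_s'])
E
```

```text
6
[{"xyz": [0.014, -0.046, 0.013], "turn": [0, 0, -8.3], "hand": -1}, {"xyz": [0.021, -0.044, 0.013], "turn": [0, 0, -8.3], "hand": -1}, {"xyz": [0.027, -0.04, 0.013], "turn": [0, 0, -8.3], "hand": -1}, {"xyz": [0.032, -0.036, 0.013], "turn": [0, 0, -8.2], "hand": -1}, {"xyz": [0.037, -0.031, 0.013], "turn": [0, 0, -8.3], "hand": -1}, {"xyz": [0.041, -0.026, 0.014], "turn": [0, 0, -8.2], "hand": -1}]
[0.62306619 0.31072893 0.2198155 ] 61.96961813258994
[[ 0.97678482  0.21420956 -0.00238407]
 [ 0.21421714 -0.97677948  0.00358752]
 [-0.00156023 -0.00401494 -0.99999072]] 1.9
```

Tracking is good.

drive_tool --motion '[{"xyz":[0.014,-0.046,0.013],"turn":[0,0,-8.3],"hand":-1},{"xyz":[0.021,-0.044,0.013],"turn":[0,0,-8.3],"hand":-1},{"xyz":[0.027,-0.04,0.013],"turn":[0,0,-8.3],"hand":-1},{"xyz":[0.032,-0.036,0.013],"turn":[0,0,-8.2],"hand":-1},{"xyz":[0.037,-0.031,0.013],"turn":[0,0,-8.3],"hand":-1},{"xyz":[0.041,-0.026,0.014],"turn":[0,0,-8.2],"hand":-1},{"xyz":[0,0,0],"turn":[0,0,0],"hand":-1}]'

```text
time_s: 2.78
eef_pos: [0.6197, 0.3245, 0.2141]
ee_rot: [[0.439, 0.898, -0.006], [0.898, -0.439, 0.002], [-0.001, -0.006, -1.0]]
ft_force: [0.0, -0.8, 0.3]
opening: 0.998
```

```bash
python3 - <<'E'
from h import *
snap('wrist','w1');crop('w1',130,430,60,340,2.1,'w1c')
E
```

```text
(no output)
```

View pics/w1.png

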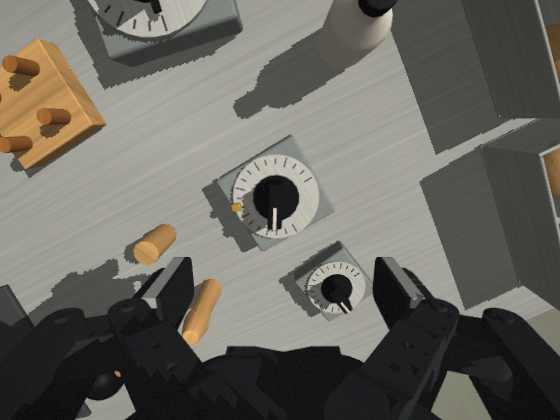

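```bash
python3 - <<'E'
from h import *
crop('w1',210,340,130,255,5,'w1c')
E
```

```text
(no output)
```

View pics/w1c.png

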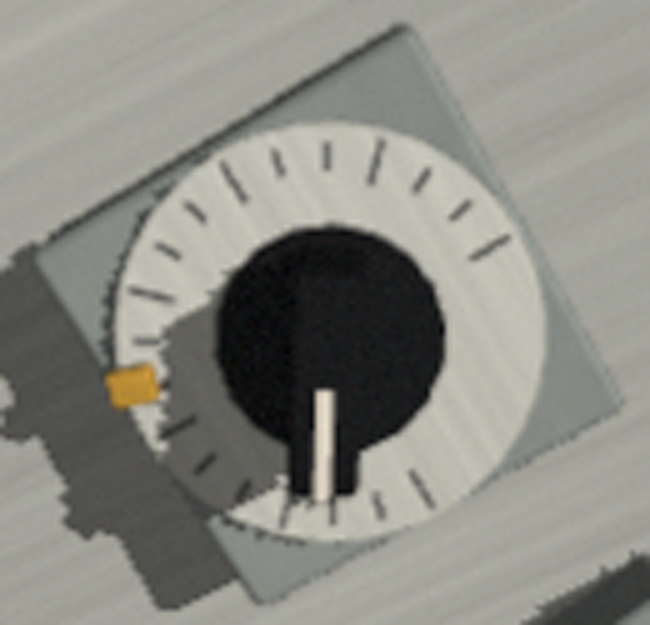

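```bash
python3 - <<'E'
from h import *
from scipy.optimize import least_squares
d=load('w1');f=lambda x,y:(210+x/5,130+y/5)
pts=np.array([pix2w(d,*f(x,y),.04)[:2] for x,y in [(547,325),(331,122),(250,140),(420,142),(510,232),(541,390),(500,465),(437,514),(340,541),(116,330),(150,215)]])
r=least_squares(lambda c:np.hypot(*(pts-c[:2]).T)-c[2],[.62,.31,.046]);print(r.x,r.fun.round(4))
c=r.x[:2]
b=pix2w(d,*f(132,384),.0455)[:2];print('mark',b,np.linalg.norm(b-c),np.degrees(np.arctan2(*(b-c)[::-1])))
a=pix2w(d,*f(324,391),.08)[:2];e=pix2w(d,*f(322,499),.08)[:2]
print(a,e,np.degrees(np.arctan2(*(e-a)[::-1])),np.degrees(np.arctan2(*(e-c)[::-1])), np.linalg.norm(e-c))
# disc pts z .046 centre
print([pix2w(d,*f(x,y),.046)[:2] for x,y in [(217,340),(445,340)]])
s=bot.state();print(s['eef_pos'],np.degrees(np.arctan2(s['ee_rot'][1,0],s['ee_rot'][0,0])))
E
```

```text
[0.6237486  0.3142584  0.04577615] [ 0.0004  0.0004 -0.0003  0.0003 -0.0014  0.0007  0.0003 -0.0003 -0.0003
 -0.0002  0.0004]
mark [0.61263069 0.27321539] 0.04252219006978544 -105.15679071848184
[0.62350785 0.31400108] [0.64255375 0.30411054] -27.442877259027536 -28.352734059178335 0.02136850039066024
[array([0.61194902, 0.2938463 ]), array([0.63282548, 0.33661231])]
[0.62011373 0.3226297  0.21480203] 63.806601835825596
```

```bash
python3 - <<'E'
from plan import *
plan([((.6236,.3139,.12),62),((.6236,.3139,.068),62)],-1,tr=.04)
E
```

```text
5
[{"xyz": [-0.002, 0.002, 0.032], "turn": [0, 0, 0.6], "hand": -1}, {"xyz": [-0.002, 0.003, 0.031], "turn": [0, 0, 0.6], "hand": -1}, {"xyz": [-0.002, 0.002, 0.032], "turn": [0, 0, 0.6], "hand": -1}, {"xyz": [-0.0, 0.0, 0.026], "turn": [0, 0, 0.0], "hand": -1}, {"xyz": [-0.0, 0.0, 0.026], "turn": [0, 0, 0.0], "hand": -1}]
[0.62365745 0.31411874 0.06780203] 62.00660183582559
```

drive_tool --motion '[{"xyz":[-0.002,0.002,0.032],"turn":[0,0,0.6],"hand":-1},{"xyz":[-0.002,0.003,0.031],"turn":[0,0,0.6],"hand":-1},{"xyz":[-0.002,0.002,0.032],"turn":[0,0,0.6],"hand":-1},{"xyz":[0,0,0.02],"turn":[0,0,0],"hand":-1},{"xyz":[0,0,0.015],"turn":[0,0,0],"hand":-1},{"xyz":[0,0,0.002],"turn":[0,0,0],"hand":-1},{"xyz":[0,0,0],"turn":[0,0,0],"hand":-1}]'

```text
time_s: 3.7
eef_pos: [0.6267, 0.3062, 0.0835]
ee_rot: [[0.481, 0.877, 0.001], [0.877, -0.481, -0.001], [0.0, 0.001, -1.0]]
ft_force: [-1.0, 0.1, 1.5]
opening: 0.997
```

```bash
python3 - <<'E'
from plan import *
plan([((.6236,.3139,.053),62)],-1,tr=.04)
E
```

```text
1
[{"xyz": [0.005, -0.006, 0.03], "turn": [0, 0, -0.7], "hand": -1}]
[0.62384269 0.31345032 0.05345822] 61.97681522808215
```

drive_tool --motion '[{"xyz":[0.005,-0.006,0],"turn":[0,0,-0.7],"hand":-1},{"xyz":[0,0,0.014],"turn":[0,0,0],"hand":-1},{"xyz":[0,0,0.01],"turn":[0,0,0],"hand":-1},{"xyz":[0,0,0],"turn":[0,0,0],"hand":-1}]'

```text
time_s: 4.2
eef_pos: [0.6248, 0.315, 0.0602]
ee_rot: [[0.469, 0.883, 0.005], [0.883, -0.469, 0.001], [0.003, 0.004, -1.0]]
ft_force: [-0.1, 1.3, -0.6]
opening: 0.999
```

```bash
python3 - <<'E'
from plan import *
snap('wrist','w2')
plan([((.6236,.3139,.053),62)],-1,tr=.04)
E
```

```text
1
[{"xyz": [-0.002, -0.001, 0.008], "turn": [0, 0, 0.1], "hand": -1}]
[0.62320669 0.31376394 0.05255786] 61.95350811906031
```

View pics/w2.png

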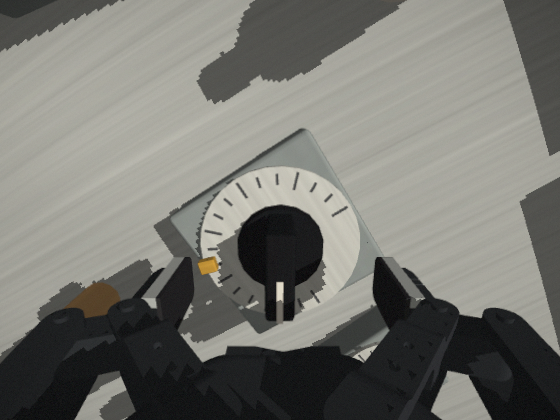

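The bar, at column 280, is centred between the fingers at 282. I'll go down the last few mm and close.

drive_tool --motion '[{"xyz":[-0.001,-0.001,0.006],"turn":[0,0,0],"hand":-1},{"xyz":[0,0,0],"turn":[0,0,0],"hand":0},{"xyz":[0,0,0],"turn":[0,0,0],"hand":1},{"xyz":[0,0,0],"turn":[0,0,0],"hand":1},{"xyz":[0,0,0],"turn":[0,0,0],"hand":1},{"xyz":[0,0,0],"turn":[0,0,0],"hand":1}]'

```text
time_s: 5.0
eef_pos: [0.6238, 0.3139, 0.0549]
ee_rot: [[0.469, 0.883, 0.006], [0.883, -0.469, 0.0], [0.003, 0.005, -1.0]]
ft_force: [0.5, 0.6, -0.6]
opening: 0.148
```

```bash
python3 - <<'E'
from plan import *
snap('wrist','w3')
plan([((.6236,.3139,.053),62)],-1,tr=.04);print(bot.state()['opening'])
E
```

```text
1
[{"xyz": [-0.0, -0.0, 0.002], "turn": [0, 0, 0.0], "hand": -1}]
[0.62378589 0.31389449 0.05292342] 62.0481493348171
0.15103559402761524
```

View pics/w3.png

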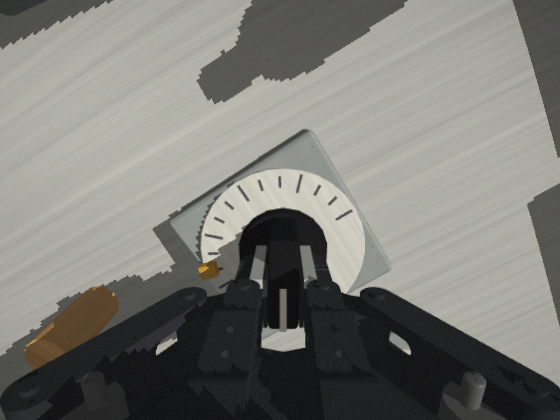

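drive_tool --motion '[{"xyz":[0,0,0],"turn":[0,0,9.0],"hand":1},{"xyz":[0,0,0],"turn":[0,0,9.0],"hand":1},{"xyz":[0,0,0],"turn":[0,0,9.0],"hand":1},{"xyz":[0,0,0],"turn":[0,0,9.0],"hand":1},{"xyz":[0,0,0],"turn":[0,0,9.0],"hand":1},{"xyz":[0,0,0],"turn":[0,0,9.0],"hand":1},{"xyz":[0,0,0],"turn":[0,0,0],"hand":1},{"xyz":[0,0,0],"turn":[0,0,0],"hand":1}]'

```text
time_s: 6.05
eef_pos: [0.6238, 0.3138, 0.0549]
ee_rot: [[0.993, 0.115, 0.006], [0.115, -0.993, -0.0], [0.006, 0.001, -1.0]]
ft_force: [-0.1, -0.5, 1.2]
opening: 0.149
```

```bash
python3 - <<'E'
from plan import *
snap('wrist','w4')
plan([((.6237,.3139,.0545),-15.2)],1,tr=.04);print(bot.state()['opening'])
E
```

```text
3
[{"xyz": [-0.0, -0.0, 0.0], "turn": [0, 0, 7.3], "hand": 1}, {"xyz": [-0.0, -0.0, 0.0], "turn": [0, 0, 7.2], "hand": 1}, {"xyz": [-0.0, -0.0, 0.0], "turn": [0, 0, 7.3], "hand": 1}]
[0.62385949 0.31382536 0.05495571] -15.2141266938249
0.15078119467137385
```

View pics/w4.png

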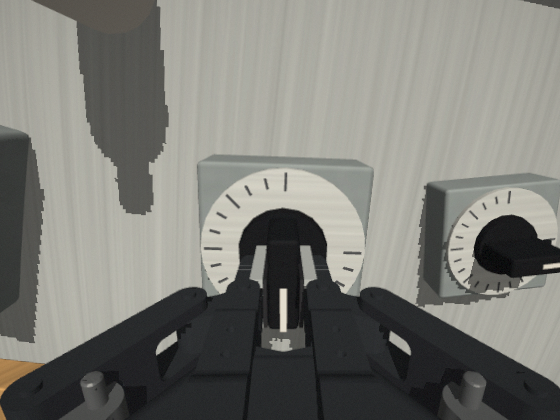

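drive_tool --motion '[{"xyz":[0,0,0],"turn":[0,0,7.3],"hand":1},{"xyz":[0,0,0],"turn":[0,0,7.2],"hand":1},{"xyz":[0,0,0],"turn":[0,0,5],"hand":1},{"xyz":[0,0,0],"turn":[0,0,0],"hand":1},{"xyz":[0,0,0],"turn":[0,0,0],"hand":1}]'

```text
time_s: 6.72
eef_pos: [0.6239, 0.3138, 0.0549]
ee_rot: [[0.975, -0.224, 0.006], [-0.224, -0.975, -0.001], [0.006, -0.001, -1.0]]
ft_force: [0.6, -0.3, 0.3]
opening: 0.153
```

```bash
python3 - <<'E'
from plan import *
snap('wrist','w5')
plan([((.6237,.3139,.0545),-15.2)],1,tr=.04)
E
```

```text
1
[{"xyz": [-0.0, -0.0, 0.0], "turn": [0, 0, 2.2], "hand": 1}]
[0.62383926 0.31380907 0.05491868] -15.16412781394807
```

View pics/w5.png

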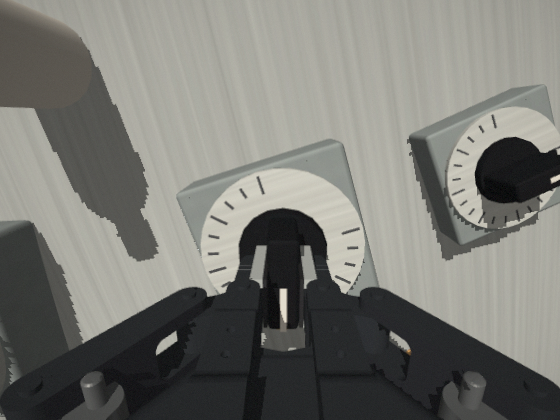

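drive_tool --motion '[{"xyz":[0,0,0],"turn":[0,0,2.2],"hand":1},{"xyz":[0,0,0],"turn":[0,0,0],"hand":1},{"xyz":[0,0,0],"turn":[0,0,0],"hand":1},{"xyz":[0,0,0],"turn":[0,0,0],"hand":-0.2},{"xyz":[0,0,0],"turn":[0,0,0],"hand":-0.2},{"xyz":[0,0,0],"turn":[0,0,0],"hand":-0.2},{"xyz":[0,0,-0.02],"turn":[0,0,0],"hand":-0.2},{"xyz":[0,0,-0.05],"turn":[0,0,0],"hand":-1},{"xyz":[0,0,-0.05],"turn":[0,0,0],"hand":-1},{"xyz":[0,0,-0.05],"turn":[0,0,0],"hand":-1},{"xyz":[0,0,0],"turn":[0,0,0],"hand":-1},{"xyz":[0,0,0],"turn":[0,0,0],"hand":-1}]'

```text
time_s: 8.28
eef_pos: [0.6224, 0.314, 0.2286]
ee_rot: [[0.965, -0.262, 0.004], [-0.262, -0.965, -0.001], [0.004, -0.001, -1.0]]
ft_force: [-0.5, -0.4, 0.7]
opening: 0.999
```

```bash
python3 - <<'E'
from plan import *
snap('wrist','w6');snap('top','top1')
crop('w6',180,380,120,300,4,'w6c')
print(bot.state()['eef_pos'],bot.state()['time_s'])
E
```

```text
[0.62261447 0.31409872 0.22822912] 8.375
```

View pics/w6c.png

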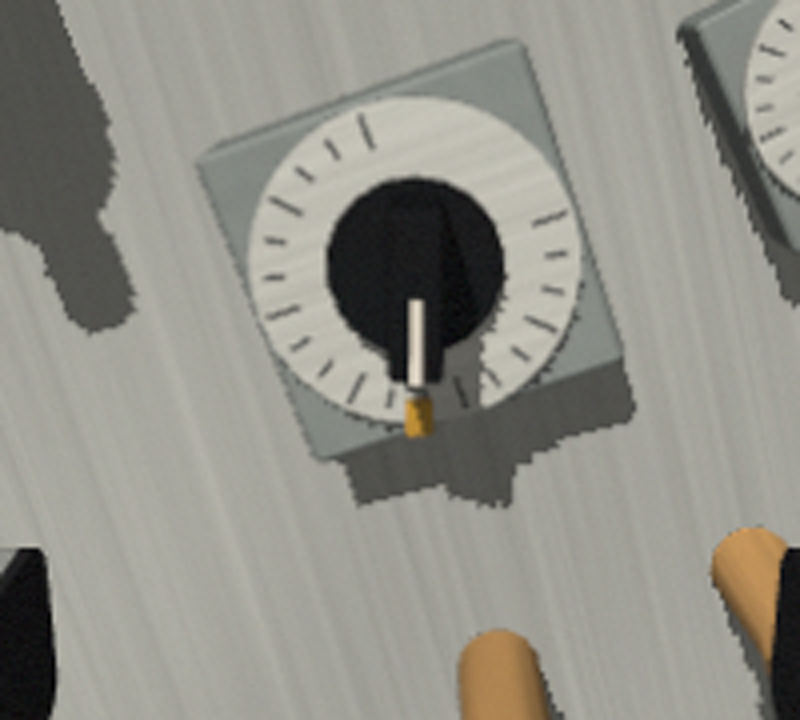

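```bash
python3 - <<'E'
from plan import *
d=load('w6');f=lambda x,y:(180+x/4,120+y/4)
from scipy.optimize import least_squares
pts=np.array([pix2w(d,*f(x,y),.04)[:2] for x,y in [(581,265),(412,96),(325,120),(500,120),(560,190),(248,265),(262,340),(350,415),(565,335)]])
r=least_squares(lambda c:np.hypot(*(pts-c[:2]).T)-c[2],[.62,.31,.046]);c=r.x[:2];print(r.x,r.fun.round(4))
A=lambda v:np.degrees(np.arctan2(v[1],v[0]))
b=pix2w(d,*f(419,415),.0455)[:2];print('mark',np.linalg.norm(b-c),A(b-c))
a=pix2w(d,*f(416,300),.08)[:2];e=pix2w(d,*f(416,384),.08)[:2];print(A(e-a),A(e-c),a)
t=pix2w(d,*f(414,384),.046)[:2];print(A(t-c),np.linalg.norm(t-c))
d=load('top1');crop('top1',160,200,175,215,12,'t1c')
crop('w6',250,310,190,240,12,'w6d')
E
```

```text
[0.6227353  0.31316427 0.04631928] [ 0.0001  0.0003  0.0003  0.0003 -0.0009 -0.001   0.0006 -0.0001  0.0004]
mark 0.040850657189734685 -102.70372209640261
-105.09112836903469 -103.38703019549182 [0.62347613 0.31352225]
-104.54222949397611 0.031559231158290485
```

View pics/w6d.png

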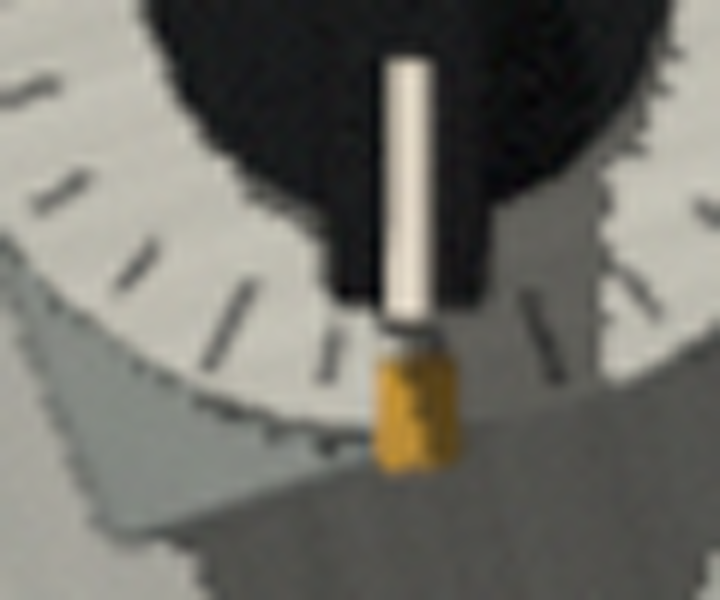

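The pointer lines up with the brass block to within about 2° (roughly 1 mm, against 4.5 mm allowed). Next is the handle.

```bash
python3 - <<'E'
from plan import *
plan([((.515,-.125,.24),-8),((.5023,-.178,.235),-7.2)],-1)
E
```

```text
10
[{"xyz": [0.001, 0.05, -0.001], "turn": [0, 0, -0.8], "hand": -1}, {"xyz": [0.001, 0.05, -0.001], "turn": [0, 0, -0.8], "hand": -1}, {"xyz": [-0.0, 0.05, -0.001], "turn": [0, 0, -0.8], "hand": -1}, {"xyz": [-0.001, 0.05, -0.001], "turn": [0, 0, -0.8], "hand": -1}, {"xyz": [-0.002, 0.05, -0.002], "turn": [0, 0, -0.8], "hand": -1}, {"xyz": [-0.002, 0.05, -0.001], "turn": [0, 0, -0.8], "hand": -1}, {"xyz": [-0.003, 0.051, -0.002], "turn": [0, 0, -0.8], "hand": -1}, {"xyz": [-0.004, 0.05, -0.001], "turn": [0, 0, -0.8], "hand": -1}, {"xyz": [-0.004, 0.051, -0.002], "turn": [0, 0, -0.8], "hand": -1}, {"xyz": [-0.005, 0.054, 0.005], "turn": [0, 0, -0.8], "hand": -1}]
[ 0.50252744 -0.17820147  0.23522912] -7.197671844018629
```

drive_tool --motion '[{"xyz":[0.001,0.05,-0.001],"turn":[0,0,-0.8],"hand":-1},{"xyz":[0.001,0.05,-0.001],"turn":[0,0,-0.8],"hand":-1},{"xyz":[0,0.05,-0.001],"turn":[0,0,-0.8],"hand":-1},{"xyz":[-0.001,0.05,-0.001],"turn":[0,0,-0.8],"hand":-1},{"xyz":[-0.002,0.05,-0.002],"turn":[0,0,-0.8],"hand":-1},{"xyz":[-0.002,0.05,-0.001],"turn":[0,0,-0.8],"hand":-1},{"xyz":[-0.003,0.05,-0.002],"turn":[0,0,-0.8],"hand":-1},{"xyz":[-0.004,0.05,-0.001],"turn":[0,0,-0.8],"hand":-1},{"xyz":[-0.004,0.045,-0.002],"turn":[0,0,-0.8],"hand":-1},{"xyz":[-0.005,0.03,0.005],"turn":[0,0,-0.8],"hand":-1},{"xyz":[0,0,0],"turn":[0,0,0],"hand":-1},{"xyz":[0,0,0],"turn":[0,0,0],"hand":-1}]'

```text
time_s: 9.88
eef_pos: [0.4958, -0.16, 0.2168]
ee_rot: [[0.992, -0.119, -0.029], [-0.119, -0.993, 0.002], [-0.029, 0.002, -1.0]]
ft_force: [0.4, 0.4, -0.7]
opening: 0.998
```

```bash
python3 - <<'E'
from plan import *
snap('wrist','w7')
plan([((.5023,-.178,.13),-7.2)],-1)
E
```

```text
2
[{"xyz": [0.004, 0.009, 0.043], "turn": [0, 0, 0.2], "hand": -1}, {"xyz": [0.005, 0.008, 0.044], "turn": [0, 0, 0.2], "hand": -1}]
[ 0.50270458 -0.17775647  0.12974743] -7.208359481704958
```

View pics/w7.png

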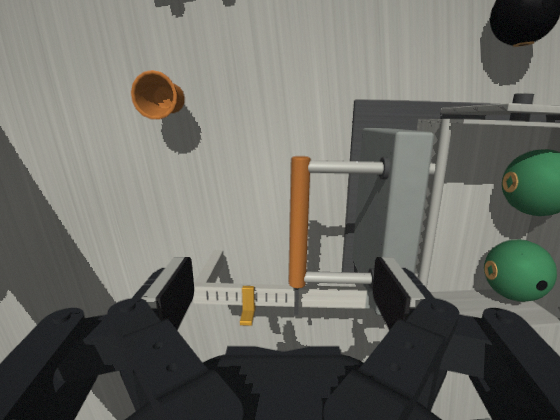

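```bash
python3 - <<'E'
from plan import *
crop('w7',190,400,140,340,4,'w7c')
E
```

```text
(no output)
```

View pics/w7c.png

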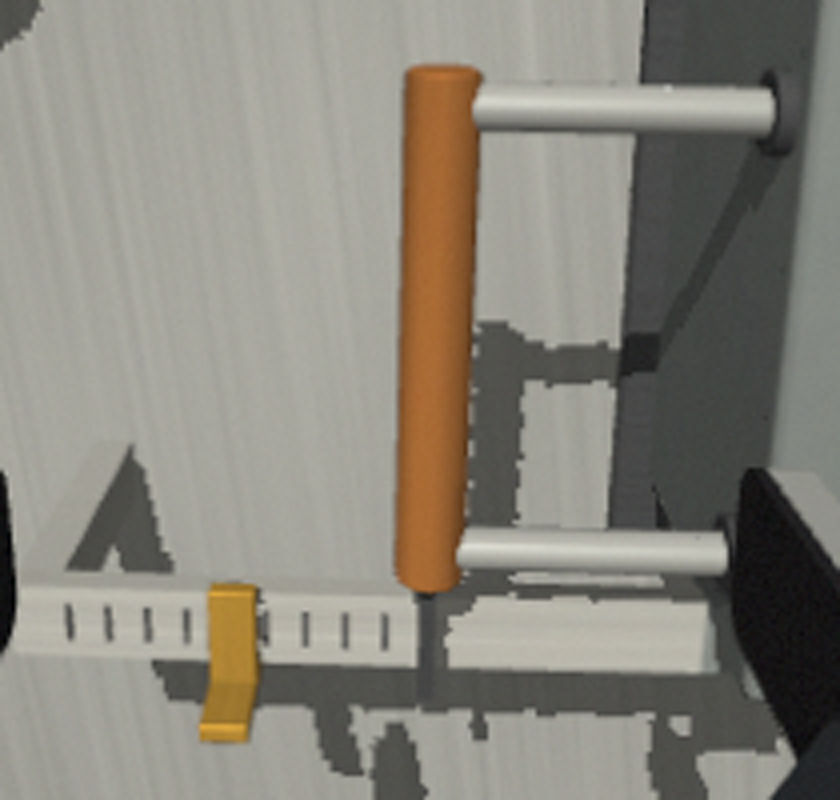

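```bash
python3 - <<'E'
from plan import *
d=load('w7');f=lambda x,y:(190+x/4,140+y/4)
a=pix2w(d,*f(443,72),.11);b=pix2w(d,*f(429,583),.11);y=(a-b)/np.linalg.norm(a-b)
m=(a+b)/2;print(a,b,m,np.linalg.norm(a-b),'psi',np.degrees(np.arctan2(-y[0],y[1])))
x=np.array([y[1],-y[0],0])
p=pix2w(d,*f(427,640),.11);r=pix2w(d,*f(232,628),.094);r2=pix2w(d,*f(229,684),.114);
print('ptr',p,'rider',r,r2,'pull',x@(p-r),x@(p-r2), x@(m-r),x@(m-p),y@(m-p), y@(m-r))
rl=pix2w(d,*f(10,620),.09);rr=pix2w(d,*f(700,640),.09);v=rr-rl;print(np.degrees(np.arctan2(v[1],v[0])))
E
```

```text
[ 0.51133777 -0.12113662  0.11      ] [ 0.49632829 -0.2360248   0.11      ] [ 0.50383303 -0.17858071  0.11      ] 0.11586448726685548 psi -7.443205540693526
ptr [ 0.49430694 -0.25084927  0.11      ] rider [ 0.44579026 -0.25300764  0.094     ] [ 0.44749581 -0.25548552  0.114     ] pull 0.04782827086850506 0.04581609979539896 0.04791217546737824 8.390459887318034e-05 0.07289364624130852 0.08131884901617012
-7.587501034559015
```

drive_tool --motion '[{"xyz":[0.004,0.009,0.015],"turn":[0,1.7,0.2],"hand":-0.2},{"xyz":[0.004,0.008,0.02],"turn":[0,0,0],"hand":-0.2},{"xyz":[0,0,0.02],"turn":[0,0,0],"hand":-0.2},{"xyz":[0,0,0],"turn":[0,0,0],"hand":-0.2},{"xyz":[0,0,0],"turn":[0,0,0],"hand":-0.2}]'

```text
time_s: 10.55
eef_pos: [0.5042, -0.1722, 0.1609]
ee_rot: [[0.993, -0.114, 0.002], [-0.114, -0.993, -0.001], [0.003, 0.001, -1.0]]
ft_force: [0.6, -1.1, 0.1]
opening: 0.604
```

```bash
python3 - <<'E'
from plan import *
plan([((.5037,-.1785,.092),-7.4)],-1);print(bot.state()['ee_rot'])
E
```

```text
2
[{"xyz": [0.0, 0.003, 0.034], "turn": [0, 0, 0.4], "hand": -1}, {"xyz": [0.0, 0.003, 0.035], "turn": [0, 0, 0.5], "hand": -1}]
[ 0.5035072  -0.17811687  0.09185337] -7.444032049881485
[[ 9.93481294e-01 -1.13968251e-01  2.48121029e-03]
 [-1.13966369e-01 -9.93484212e-01 -8.87468821e-04]
 [ 2.56618652e-03  5.98909145e-04 -9.99996528e-01]]
```

drive_tool --motion '[{"xyz":[0,0.003,0.015],"turn":[0,0,0.9],"hand":-0.2},{"xyz":[0,0.002,0.015],"turn":[0,0,0],"hand":-0.2},{"xyz":[0,0,0.015],"turn":[0,0,0],"hand":-0.2},{"xyz":[0,0,0.012],"turn":[0,0,0],"hand":-0.2},{"xyz":[0,0,0],"turn":[0,0,0],"hand":-0.2},{"xyz":[0,0,0],"turn":[0,0,0],"hand":-0.2}]'

```text
time_s: 11.3
eef_pos: [0.5047, -0.1776, 0.1011]
ee_rot: [[0.991, -0.13, 0.004], [-0.13, -0.992, -0.002], [0.005, 0.001, -1.0]]
ft_force: [-0.6, -0.2, 0.1]
opening: 0.601
```

```bash
python3 - <<'E'
from plan import *
snap('wrist','w8')
plan([((.5037,-.1785,.092),-7.4)],-1)
E
```

```text
1
[{"xyz": [-0.001, 0.001, 0.009], "turn": [0, 0, -0.1], "hand": -1}]
[ 0.50352049 -0.17846281  0.09217365] -7.377685673148058
```

View pics/w8.png

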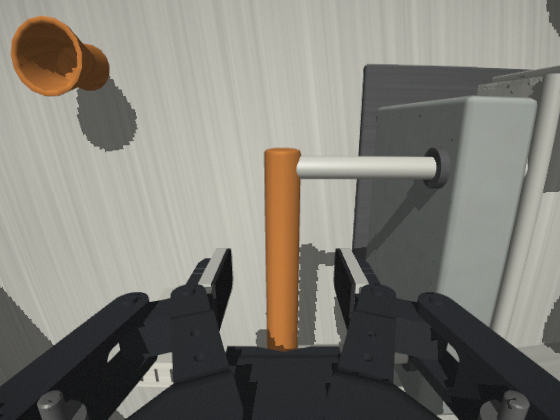

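The bar, at column 283, is centred between the pads. I'll go down the last 9 mm and grip.

drive_tool --motion '[{"xyz":[-0.001,0.001,0.008],"turn":[0,0,0],"hand":-0.2},{"xyz":[0,0,0],"turn":[0,0,0],"hand":-0.2},{"xyz":[0,0,0],"turn":[0,0,0],"hand":1},{"xyz":[0,0,0],"turn":[0,0,0],"hand":1},{"xyz":[0,0,0],"turn":[0,0,0],"hand":1},{"xyz":[0,0,0],"turn":[0,0,0],"hand":1},{"xyz":[0,0,0],"turn":[0,0,0],"hand":1}]'

```text
time_s: 12.22
eef_pos: [0.5042, -0.1789, 0.0939]
ee_rot: [[0.991, -0.13, 0.007], [-0.13, -0.991, -0.003], [0.007, 0.002, -1.0]]
ft_force: [1.2, -0.8, 0.2]
opening: 0.163
```

```bash
python3 - <<'E'
from plan import *
snap('wrist','w9');snap('top','top2')
print(bot.state()['eef_pos'],bot.state()['ft_force'])
E
```

```text
[ 0.50416575 -0.17886062  0.09394516] [ 0.36428824  0.00948585 -0.20418357]
```

View pics/w9.png

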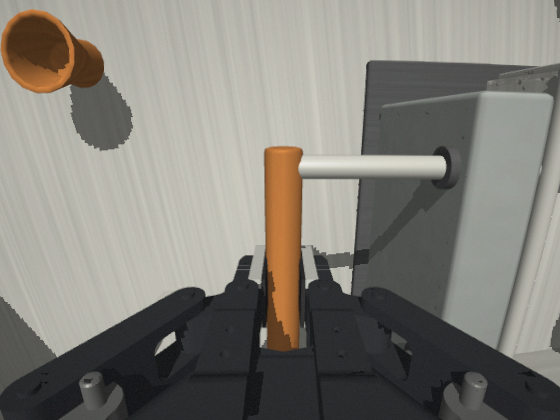

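View pics/top2.png

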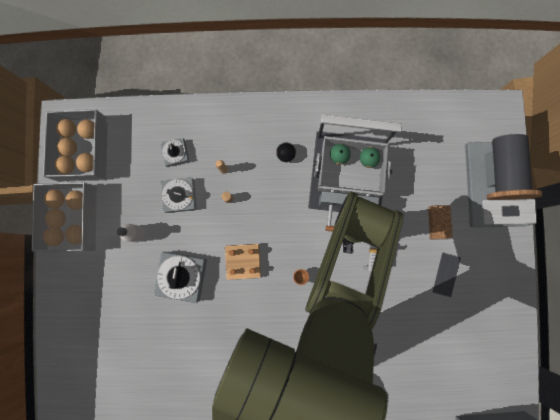

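drive_tool --motion '[{"xyz":[-0.005,0,0],"turn":[0,0,0],"hand":1},{"xyz":[-0.005,0,0],"turn":[0,0,0],"hand":1},{"xyz":[-0.005,0,0],"turn":[0,0,0],"hand":1},{"xyz":[-0.005,0,0],"turn":[0,0,0],"hand":1},{"xyz":[-0.005,0,0],"turn":[0,0,0],"hand":1},{"xyz":[-0.005,0,0],"turn":[0,0,0],"hand":1},{"xyz":[0,0,0],"turn":[0,0,0],"hand":1},{"xyz":[0,0,0],"turn":[0,0,0],"hand":1}]'

```text
time_s: 13.32
eef_pos: [0.4825, -0.176, 0.094]
ee_rot: [[0.991, -0.132, 0.026], [-0.132, -0.991, -0.006], [0.027, 0.002, -1.0]]
ft_force: [6.1, 0.7, -4.8]
opening: 0.163
```

```bash
python3 - <<'E'
from plan import *
s=bot.state();x=np.array([.9916,-.1296]);y=np.array([.1296,.9916]);v=s['eef_pos'][:2]-np.array([.50417,-.17886])
print(-x@v,y@v,s['eef_pos'],s['ft_force'],s['opening'],s['ee_rot'].round(3))
snap('side','s1');snap('wrist','w10');crop('s1',220,420,100,250,4,'s1c')
crop('side0',220,420,100,250,4,'s0c')
E
```

```text
0.02183652324977268 3.02356017628087e-05 [ 0.48252227 -0.1760002   0.09396275] [ 6.10905874  0.67763699 -4.80496302] 0.16322896875948759 [[ 0.991 -0.132  0.026]
 [-0.132 -0.991 -0.006]
 [ 0.027  0.002 -1.   ]]
```

View pics/s1c.png

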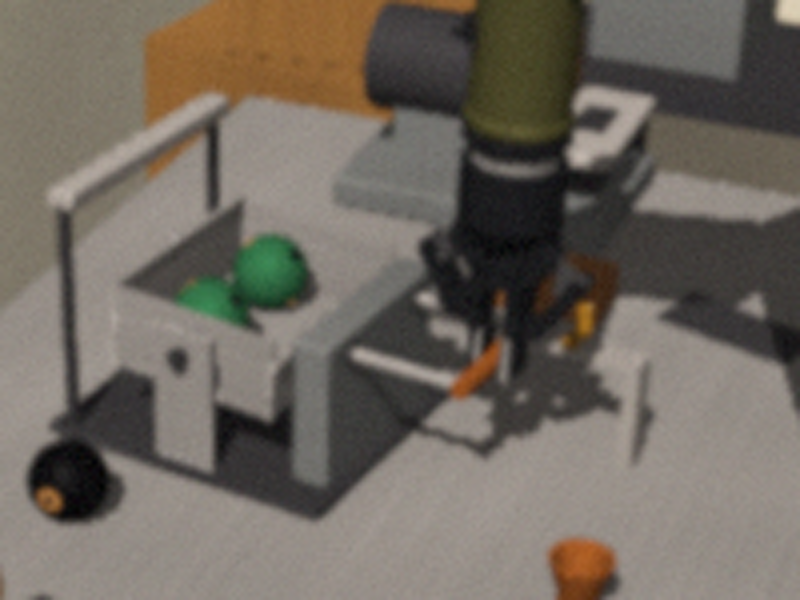

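View pics/s0c.png

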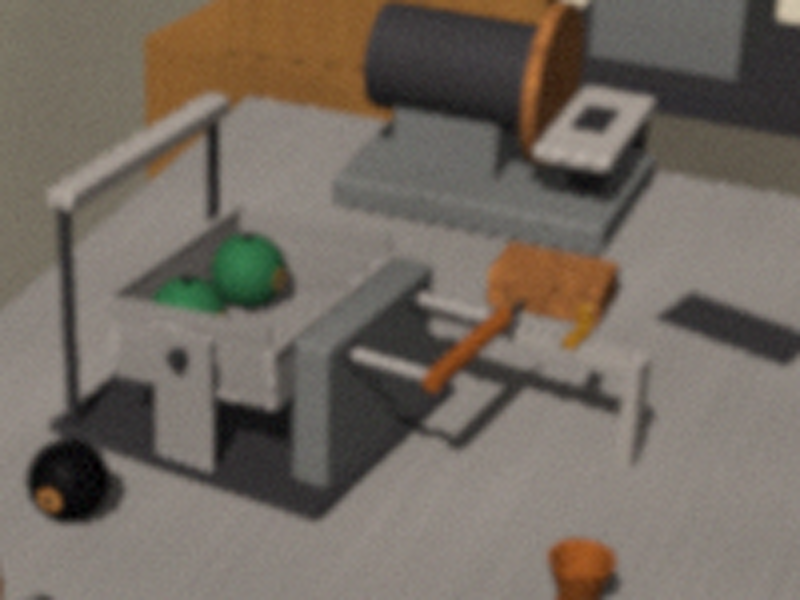

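View pics/w10.png

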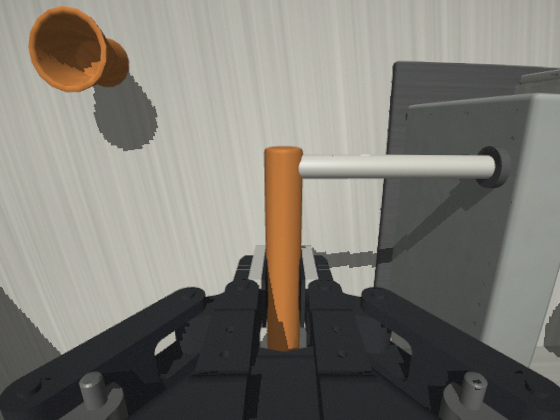

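drive_tool --motion '[{"xyz":[-0.005,0,0],"turn":[0,-0.5,0],"hand":1},{"xyz":[-0.005,0,0],"turn":[0,-0.5,0],"hand":1},{"xyz":[-0.005,0,0],"turn":[0,-0.5,0],"hand":1},{"xyz":[-0.005,0,0],"turn":[0,-0.5,0],"hand":1},{"xyz":[-0.005,0,0],"turn":[0,-0.5,0],"hand":1},{"xyz":[0,0,0],"turn":[0,0,0],"hand":1},{"xyz":[0,0,0],"turn":[0,0,0],"hand":1}]'

```text
time_s: 14.3
eef_pos: [0.4682, -0.1741, 0.094]
ee_rot: [[0.991, -0.134, 0.005], [-0.134, -0.991, -0.003], [0.006, 0.003, -1.0]]
ft_force: [6.1, 1.3, -6.8]
opening: 0.163
```

```bash
cat > chk.py <<'E'
from plan import *
s=bot.state();x=np.array([.9916,-.1296]);y=np.array([.1296,.9916])
g=(s['eef_pos']-.0187*s['ee_rot'][:,2])[:2];g0=(np.array([.50417,-.17886])-.0187*np.array([.007,-.003]))
v=g-g0
print('pull',-x@v,y@v,s['eef_pos'],s['ft_force'],s['opening'],s['ee_rot'][:,2].round(3),s['time_s'])
E
python3 chk.py
```

```text
pull 0.03624712248904459 6.903430633205028e-05 [ 0.46820663 -0.17409965  0.09400436] [ 6.14328837  1.29390301 -6.79464142] 0.16345841983449924 [ 0.005 -0.003 -1.   ] 14.3
```

drive_tool --motion '[{"xyz":[-0.005,0,0.001],"turn":[0,0,0],"hand":1},{"xyz":[-0.005,0,0.001],"turn":[0,0,0],"hand":1},{"xyz":[-0.004,0,0],"turn":[0,0,0],"hand":1},{"xyz":[0,0,0],"turn":[0,0,0],"hand":1},{"xyz":[0,0,0],"turn":[0,0,0],"hand":1}]'

```text
time_s: 14.92
eef_pos: [0.4644, -0.1736, 0.094]
ee_rot: [[0.991, -0.135, 0.027], [-0.134, -0.991, -0.007], [0.028, 0.003, -1.0]]
ft_force: [6.2, 0.5, -5.8]
opening: 0.166
```

```bash
python3 chk.py
```

```text
pull 0.04052700631574727 8.50824061880523e-05 [ 0.46436899 -0.17359693  0.09399441] [ 6.15805152  0.54722189 -5.75223738] 0.1660812515656741 [ 0.027 -0.007 -1.   ] 14.925
```

drive_tool --motion '[{"xyz":[-0.005,0,0],"turn":[0,-0.8,0],"hand":1},{"xyz":[-0.005,0,0],"turn":[0,-0.8,0],"hand":1},{"xyz":[0,0,0],"turn":[0,0,0],"hand":1},{"xyz":[0,0,0],"turn":[0,0,0],"hand":1}]'

```text
time_s: 15.42
eef_pos: [0.4617, -0.1732, 0.094]
ee_rot: [[0.991, -0.135, 0.014], [-0.135, -0.991, -0.005], [0.014, 0.003, -1.0]]
ft_force: [7.1, -0.0, -6.3]
opening: 0.163
```

```bash
python3 chk.py;  python3 - <<'E'
from plan import *
snap('side','s2');snap('wrist','w11');snap('top','top3');crop('s2',220,420,100,250,4,'s2c')
E
```

```text
pull 0.04300949478386616 8.670976480486619e-05 [ 0.46166124 -0.17324479  0.09398648] [ 7.09506925 -0.0281083  -6.26328236] 0.16319871809050013 [ 0.014 -0.005 -1.   ] 15.425
```

View pics/s2c.png

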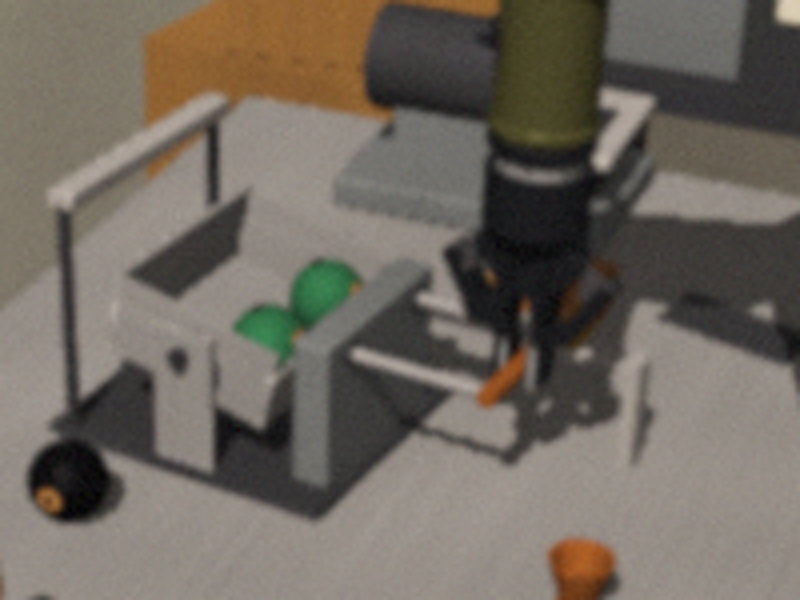

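View pics/top3.png

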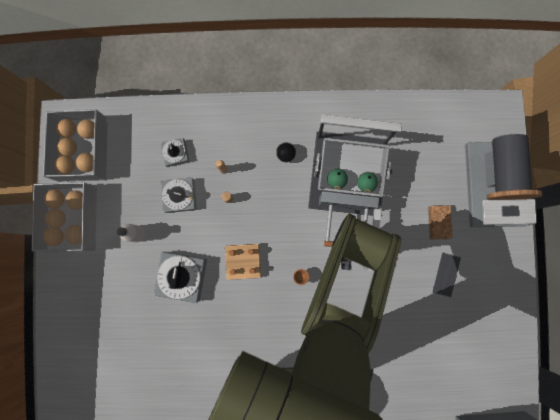

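drive_tool --motion '[{"xyz":[-0.006,0,0],"turn":[0,-0.8,0],"hand":1},{"xyz":[-0.006,0,0],"turn":[0,-0.8,0],"hand":1},{"xyz":[0,0,0],"turn":[0,0,0],"hand":1},{"xyz":[0,0,0],"turn":[0,0,0],"hand":1}]'

```text
time_s: 16.08
eef_pos: [0.4584, -0.1728, 0.094]
ee_rot: [[0.991, -0.136, 0.003], [-0.136, -0.991, -0.004], [0.004, 0.004, -1.0]]
ft_force: [7.1, 1.0, -7.6]
opening: 0.16
```

```bash
python3 chk.py
```

```text
pull 0.04610900497213161 8.409332030811764e-05 [ 0.45839452 -0.17282455  0.09398788] [ 7.10517012  0.98139874 -7.60944975] 0.1595756839822121 [ 0.003 -0.004 -1.   ] 16.075
```

drive_tool --motion '[{"xyz":[-0.005,0,0],"turn":[0,-0.2,0],"hand":1},{"xyz":[-0.004,0,0],"turn":[0,0,0],"hand":1}]'

```text
time_s: 16.32
eef_pos: [0.4543, -0.1723, 0.094]
ee_rot: [[0.991, -0.136, 0.009], [-0.136, -0.991, -0.005], [0.01, 0.004, -1.0]]
ft_force: [8.7, 1.9, -9.0]
opening: 0.162
```

```bash
python3 chk.py;  python3 - <<'E'
from plan import *
snap('side','s3');snap('wrist','w12');snap('top','top4');crop('s3',270,390,150,240,6,'s3c');crop('top4',290,410,110,260,5,'t4c')
E
python3 chk.py
```

```text
pull 0.050376000967051124 0.00011198336712187908 [ 0.454281   -0.1722627   0.09401727] [ 8.65560104  1.88661351 -9.04172004] 0.1621786463572855 [ 0.009 -0.005 -1.   ] 16.325
pull 0.05073447871801333 0.00011803354467331558 [ 0.45391564 -0.17220838  0.09400236] [ 7.82209068  0.81345816 -8.5553083 ] 0.16524771867817895 [ 0.009 -0.005 -1.   ] 16.475
```

View pics/s3c.png

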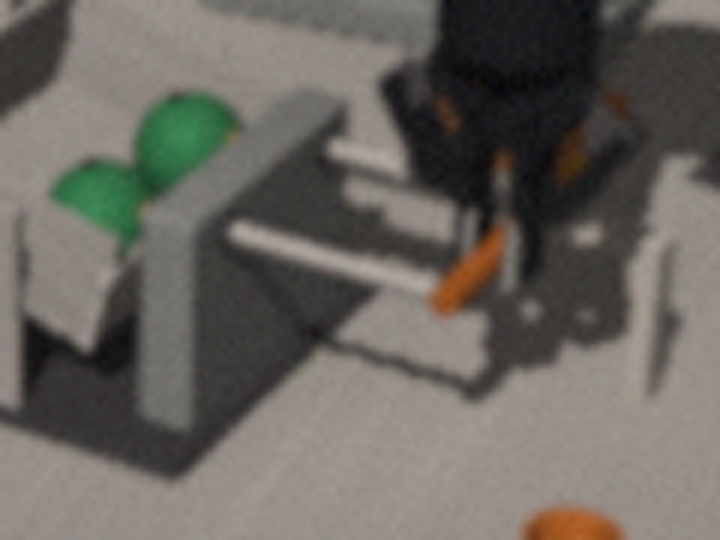

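View pics/t4c.png

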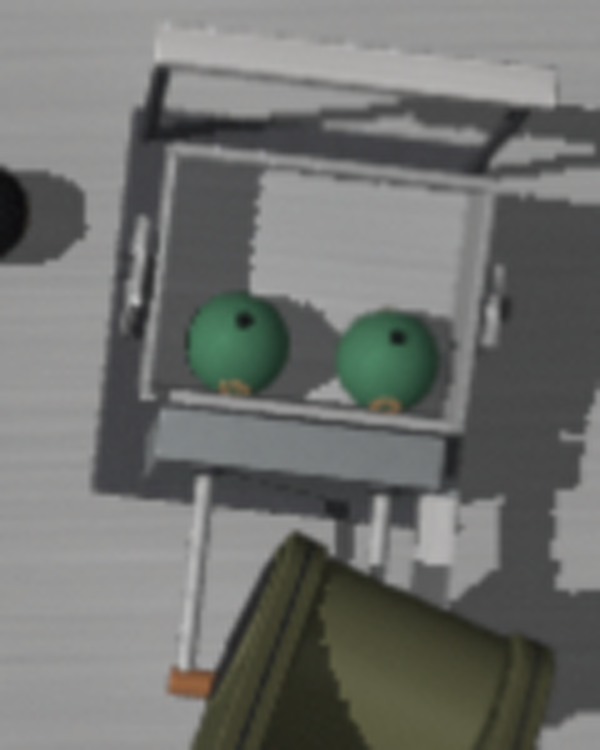

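View pics/w12.png

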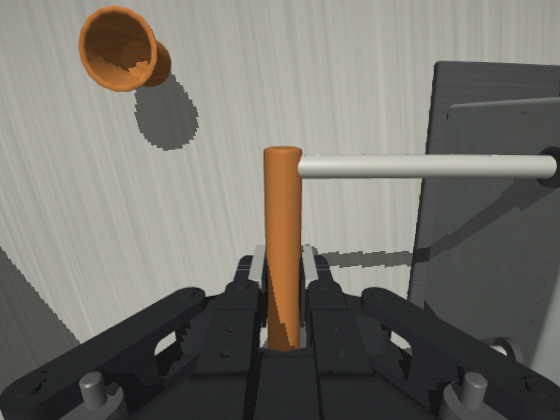

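```bash
python3 - <<'E'
from plan import *
crop('top0',355,395,215,275,12,'t0r')
d=load('top4');x=np.array([.9916,-.1296]);y=np.array([.1296,.9916])
a=pix2w(d,290+168/5,110+683/5,.11)[:2];b=pix2w(d,300+104/4,100+514/4,.11)[:2];print(a,b,x@(b-a),y@(b-a))
E
```

```text
[ 0.45926781 -0.11332591] [ 0.50935699 -0.12125162] 0.0506956076422959 -0.0013675739930447018
```

View pics/t0r.png

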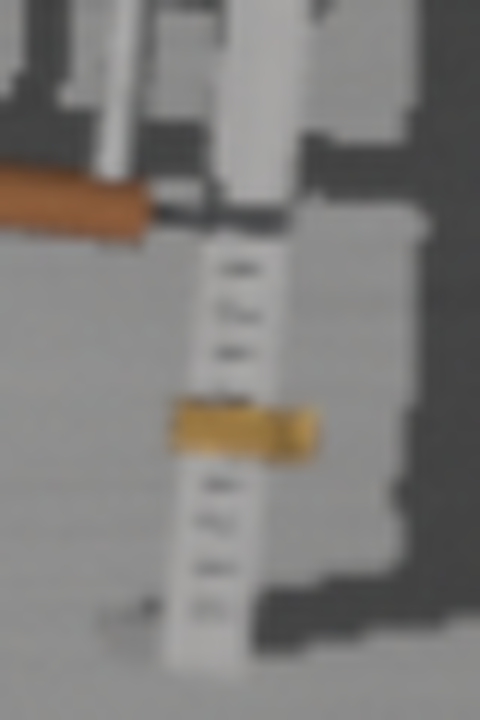

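```bash
python3 - <<'E'
from plan import *
x=np.array([.9916,-.1296])
d=load('top0');f=lambda a,b:(355+a/12,215+b/12)
p=pix2w(d,*f(245,218),.112)[:2]
for q,z in [((222,428),.094),((222,428),.1),((297,436),.114)]: print('top',z,x@(p-pix2w(d,*f(*q),z)[:2]))
d=load('w7');f=lambda a,b:(190+a/4,140+b/4)
p=pix2w(d,*f(427,640),.112)[:2]
for q,z in [((232,628),.094),((232,628),.1),((231,684),.114),((224,732),.114)]: print('w',z,x@(p-pix2w(d,*f(*q),z)[:2]))
E
python3 chk.py
```

```text
top 0.094 0.04843626863463498
top 0.1 0.04859526937969577
top 0.114 0.04892939098416789
w 0.094 0.04777093071224681
w 0.1 0.046849853706297594
w 0.114 0.04529057470402319
w 0.114 0.0472774347739244
pull 0.05073447871801333 0.00011803354467331558 [ 0.45391564 -0.17220838  0.09400236] [ 7.82209068  0.81345816 -8.5553083 ] 0.16524771867817895 [ 0.009 -0.005 -1.   ] 16.475
```

drive_tool --motion '[{"xyz":[0.001,0,0],"turn":[0,0,0],"hand":1},{"xyz":[0,0,0],"turn":[0,0,0],"hand":1},{"xyz":[0,0,0],"turn":[0,0,0],"hand":1}]'

```text
time_s: 16.85
eef_pos: [0.4599, -0.1731, 0.094]
ee_rot: [[0.99, -0.137, 0.019], [-0.137, -0.991, -0.007], [0.02, 0.004, -1.0]]
ft_force: [6.9, 1.2, -7.3]
opening: 0.162
```

```bash
python3 chk.py
```

```text
pull 0.04488785856573045 6.219336502413775e-05 [ 0.45989374 -0.17305134  0.09398253] [ 6.88626803  1.20985205 -7.30349472] 0.1615867851125121 [ 0.019 -0.007 -1.   ] 16.85
```

drive_tool --motion '[{"xyz":[-0.005,0,0],"turn":[0,-0.5,0],"hand":1},{"xyz":[-0.002,0,0],"turn":[0,0,0],"hand":1},{"xyz":[-0.002,0,0],"turn":[0,0,0],"hand":1}]'

```text
time_s: 17.23
eef_pos: [0.457, -0.1726, 0.094]
ee_rot: [[0.99, -0.137, 0.022], [-0.137, -0.991, -0.007], [0.023, 0.004, -1.0]]
ft_force: [8.1, 0.9, -7.7]
opening: 0.165
```

```bash
python3 chk.py; python3 - <<'E'
from h import *
for _ in range(3): bot.read_camera('top')
E
python3 chk.py
```

```text
pull 0.047870046451186615 0.00010780792348529683 [ 0.45700494 -0.17263246  0.09399751] [ 8.06114079  0.91939016 -7.73686447] 0.164950832227509 [ 0.022 -0.007 -1.   ] 17.225
pull 0.04802643022246746 8.829828950555882e-05 [ 0.45684166 -0.17263037  0.09396846] [ 7.46132784  1.02214372 -6.84894936] 0.16214673790160847 [ 0.022 -0.007 -1.   ] 17.375
```

```bash
python3 - <<'E'
from plan import *
snap('top','top5');snap('side','s5');crop('top5',155,395,120,260,3,'t5c')
for _ in range(4): bot.read_camera('top')
d=load('top5');d0=load('top0')
E
python3 chk.py
```

```text
pull 0.048017351988223475 0.00010315679447763116 [ 0.45685199 -0.17261728  0.0939936 ] [ 8.15114496  0.24233404 -7.510572  ] 0.16664049082477042 [ 0.022 -0.007 -1.   ] 17.675
```

View pics/t5c.png

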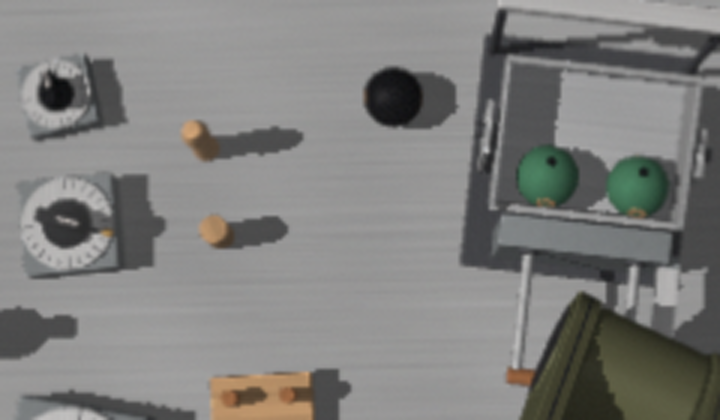

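View pics/s5.png

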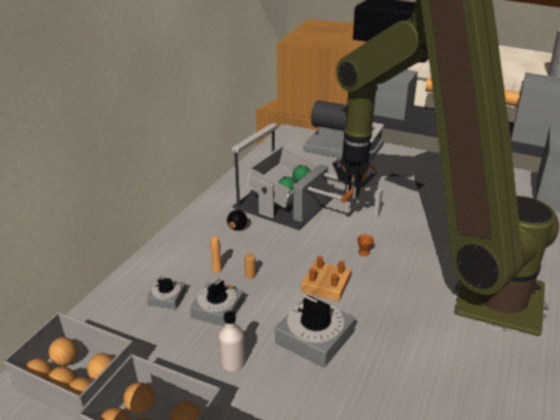

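The balls are at the lip, the dial pointer is on the brass block, the loose things haven't moved, and the pull is steady at 48 mm. I'm handing in.

```bash
python3 -c "
from cell import bot
print(bot.finish_job())"; python3 chk.py
```

```text
the job is handed in; nothing more can be done
None
the job is handed in; nothing more can be done
```

I turned the light's dial to its brass block first. Then I pulled the bin's handle out to the rider and handed the job in while still gripping it there. No verdict came back, so these are my own last checks:

- **Dial:** the correct one is the middle of the three, the only one with the right size (about 46 mm plate radius). I turned the knob about 77° clockwise. The pointer is within about 2.5° of the block, roughly 1–1.5 mm at the tip, against 4.5 mm allowed.
- **Handle:** it is pulled out 48.0 mm and held steady for the 0.3 s I watched, with about 8 N of spring force at the wrist. The bar did not slip in the grip.
- **Rider distance:** the two cameras did not fully agree. The wrist camera gave 45–48 mm and the top camera 48–49 mm, so the pointer should be within about 3 mm of the rider's middle, against 6 mm allowed. I could not see the pointer at the rider directly, because the arm and gripper hid it.
- **Overshoot:** on the way, the handle went to 50.7 mm, slid back to 44.9 mm, then I set it at 48.0 mm.
- **Balls:** both green balls lie at the front lip in the top and side pictures. I judged this by eye, not by measuring their positions.
- **Loose things:** those visible in the last pictures look unmoved. The arm hid the cork block and scraper in the last side view, but it never went near them.

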